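Register a sealed tray in the hand date coder and stamp it

ROBOT

A 6-joint arm with a two-finger parallel gripper is mounted at the origin on a cart in front of the work surface, level with it; the furniture and walls round the work are solid. World frame = base frame: x ahead of the robot, y to its left, z up, the work surface at z = 0. Lengths are in m, angles in rad, forces in N, time in s.
With the tool pointing down it reaches from about 0.3 to 0.875 m from the base axis. Payload 6.4 kg.
Tool frame: the origin (TCP) lies midway between the tips of the shut fingers; the grasp point (between the pads) lies 19 mm behind it (grasp_offset is the distance from the TCP to the grasp point, in m); z points along the fingers, y is the line along which they close (so a half turn about z gives the same grasp; the last joint's range is limited). The gripper opens to 85 mm and grips with 20 to 120 N. Pads are 22 mm wide; open, the fingers measure 114 mm over their backs; the gripper's body (76 mm by 85 mm) begins 54 mm behind the grasp point. The pads swing forward as they close: fully open they stand 13 mm farther back than shut.
Start: joints at [0.945, 0.181, 1.607, -0, 1.354, -0.206], TCP at [0.234, 0.525, 0.231] pointing down, gripper open.
Joint ranges: [-2.99, 2.99], [-0.89, 2.07], [0.3, 2.58], [-1.14, 4.28], [0, 2.63], [-3.12, 3.12]. Speed limits (rad/s): [2.57, 2.57, 3.01, 3.14, 3.14, 3.14].

INTERFACE

Orientations are given as a unit quaternion [w, x, y, z].
In Python, from bench import * gives the robot as it stands. The module is installed in compiled form; this text tells all that it offers.
- The arm moves only by the tool servo_tool, never from a script. Its argument "commands" is text: rows parted by semicolons, each of 7 numbers parted by spaces: the turn, a rotation vector about the tool's x, y, z in rad, then the shift along the tool's x, y, z in mm, then the opening, from 0 (shut) to 1 (fully open). In form: wx wy wz dx dy dz claw; .... A call has 1 to 5 rows; each row shifts and turns the commanded pose from where the row before left it, along the tool's axes as they then stand; what a row does not reach is not made up. A row lasts 1/8 s, in which the tool goes at most 62.5 mm and 10.7 degrees, less where a joint would pass 70% of its speed; a pose out of reach is approached as far as the arm can. A call with a gripper value outside its range is refused whole. The fingers move at their own pace and stop on an object; the grip force is fixed at half the most. Time passes only in rows, so rows that do not move let the fingers close. It gives the time, the measured TCP pose, the force, the opening and the grip force at its end, in the units of the state.
- get_obs(): the state, without advancing time (a new reading comes with each control period).
- camera(name): name is "side" or "top"; returns the picture (384x512x3 uint8, blue, green, red); there is no depth.
- calibration(name): a dict with "fx", "fy", "cx", "cy" (pixels), "R" (3x3) and "t" (3): a world point X has camera coordinates R X + t. Camera axes: x right, y down, z forward; pixel columns grow to the right and rows downward; lengths in m; the calibration is good to about 2 mm. A picture is of the moment at which its call begins. calibration takes no time and is no camera call.
- hand_in(): hands the job in; it is judged then, once.
The state is a dict: "time_s": time; "q": joint angles; "dq": joint speeds; "joint_efforts": joint torques, N m; "eef_pos": TCP position; "eef_rot": TCP orientation; "wrist_force": force on the tool from outside, world axes, zero at the start; "torque": the same for the moment, N m; "opening": opening from 0.0 (shut) to 1.0 (fully open); "grasp_force": force on a finger pad.
Only numpy, scipy, OpenCV 4.12 (cv2) and the standard library are available. Lean on these libraries where they do the work, as an engineer would, in place of code of your own. Each camera call takes 0.05 s, during which the arm holds its last target. There are 200 camera calls.

TASK

Date-code the single sealed tray lying in front of the green hand coder: slide it along the belt, without gripping or lifting it, until its long side lies flush along the coder's fence and its end is hard against the end stop. Then press the coder's black palm knob all the way down so that the die prints on the tray's lid, and let the knob spring back up. The die must not touch the tray before it is home, and leave the ink pad and label roll where they are.

Things in the scene. Friction and masses are not known exactly. Their poses are not given: they have to be found in the camera images.
- tray: the loose tray to be coded: sealed food tray, green and brown printed lid, clear fluted sides; 130 (x) by 180 (y) by 39 mm as it collides (its film shows up to 2 mm more), 0.2 to 0.4 kg. Widest at the flange, its top 3 mm; sides taper in below. Origin at the centre of its underside, on the belt; y along its long side, z up. It slides on the belt with 1 to 3 N.
- coder: hand date-coding press, green casting with an aluminium fence, fixed on the belt. Origin at belt level in the corner where the faces of fence and end stop meet; x points through the fence, away from the robot; y runs along the fence, away from the stop; z up. The tray comes in on the side of negative x and positive y.
- tray_home (a point): where the tray's origin is when the tray is home: x = -65, y = 90 mm of the coder frame, at belt level; same axes as the coder, the tray's long side along y.
- fence_end (a point): upper lead-in end of the fence's straight face: x = 0, y = 262 mm of the coder frame, 50 mm above the belt. The face is the plane x = 0 from y = 0 to here; beyond, a 40 mm lip flares away from the robot.
- stop_end (a point): upper free end of the end stop, a steel plate: x = -92, y = 0 mm of the coder frame, 47 mm high. Its face is the plane y = 0 from here to the fence; a flat bracket with a thumb screw lies behind it to y = -40 mm.
- column_top (a point): top of the steel column behind the fence: x = 66, y = 52 mm of the coder frame, 162 mm above the belt. A green arm goes from the column over the tray as far as x = -57 mm, between y = 31 and 73 mm, 91 to 140 mm above the belt.
- plunger: sprung plunger in that arm, moving straight down 24 mm to a firm stop, at x = -36, y = 52 mm of the coder frame. Origin at the centre of the underside of its rubber die (24 by 30 mm), 56 mm above the belt at rest. The die meets the lid after 17 mm and then yields (1.2 N/mm) up to the stop; a print needs over 3 N on the lid for 0.2 s. Knob force: 3 N to start, 7 N at the lid, 17 N at the stop.
- knob_top (a point): centre of the top of the plunger's black mushroom knob (43 mm across, flat top of 20 mm), 146 mm above the die's underside: 202 mm above the belt at rest, 178 mm at the stop. Nothing stands above it.
- ink_pad: flat black ink pad, 65 by 90 by 15 mm, loose on the belt on the far side of the end stop from the tray; to be left alone. Origin at the centre of its underside.
- label_roll: white label roll lying flat, 68 mm across, 40 mm high, loose near the robot's edge of the belt; to be left alone. Origin at the centre of its underside.

How it is judged:
On the way, in this order (a step that is already met when the one before it is completed fails the run):
1. the tray is home: flat on the belt, its long side along the fence and its end at the stop (4 mm, 0.03 rad) (x of tray in the frame of coder between -0.069 and -0.061 m and y of tray in the frame of coder between 0.086 and 0.094 m and angle between the y axis of tray and the y axis of coder, either way round below 0.03 rad and height (world z) of tray below 0.006 m and angle between tray's own z axis and vertical below 0.05 rad), for 0.2 s.
2. with the tray home, the knob is pressed until the die bears on the lid with more than 3 N (x of tray in the frame of coder between -0.069 and -0.061 m and y of tray in the frame of coder between 0.086 and 0.094 m and angle between the y axis of tray and the y axis of coder, either way round below 0.03 rad and contact force between plunger and tray above 3 N), for 0.2 s.
At the end, for the whole second after the job is handed in: The tray rests flat on the belt against fence and end stop (origin within 4 mm of home in both directions, long side within 0.03 rad of the fence), the plunger is back up within 3 mm of its rest height and clear of the tray, and ink pad and label roll are within 15 mm of where they were (all of step 1 and linear speed of tray below 0.01 m/s and height (world z) of plunger above 0.053 m and contact force between plunger and tray below 0.1 N and distance of each of ink_pad, label_roll from where it was at the start of the episode below 0.015 m); the robot touches nothing.
It fails at once if the tray is lifted or tipped (more than 10 mm, or 0.12 rad) (height (world z) of tray above 0.01 m or angle between tray's own z axis and vertical above 0.12 rad).
It fails at once if the die touches the tray while it is not home (6 mm, 0.045 rad) (contact force between plunger and tray above 0.5 N and not (x of tray in the frame of coder between -0.071 and -0.059 m and y of tray in the frame of coder between 0.084 and 0.096 m and angle between the y axis of tray and the y axis of coder, either way round below 0.045 rad)).
It fails at once if the ink pad is moved more than 15 mm (distance of ink_pad from where it was at the start of the episode above 0.015 m).
It fails at once if the label roll is moved more than 15 mm (distance of label_roll from where it was at the start of the episode above 0.015 m).
It also fails if it takes over 58 s, if anything falls off the work surface, if the arm or the gripper's body presses on something with over 40 N, if the wrist force passes 120 N, or if a joint passes its speed limit or range.

## Working session

There is one attempt and no reset: what is moved stays moved. The work goes in short steps, Python scripts to look and compute and a tool call to move; the robot and the scene stay as the last step left them, time stands still between calls to the robot, and variables do not carry over. Pictures are saved under pics/ and viewed, at most 10 in all, crops included, and the job is handed in when it is done.

Besides the shell and the picture viewer there is one more tool, called after "Request:" as name(argument=value, ...) on one line, values as JSON. servo_tool: Moves the arm, as the interface text tells. Its arguments: {"type":"object","properties":{"commands":{"type":"string"}},"required":["commands"]}

```bash
mkdir -p pics; python3 - <<'E'
from bench import *
import cv2
for n in("top","side"):
    cv2.imwrite(f"pics/{n}0.png",cv2.resize(camera(n),(800,600),interpolation=cv2.INTER_CUBIC))
    c=calibration(n);print(n,c)
o=get_obs();print(o)
E
```

```text
top {'fx': 482.9982453766201, 'fy': 482.9982453766201, 'cx': 260.24659065590885, 'cy': 197.01871655030482, 'R': array([[-0.00866396, -0.9998236 , -0.01666434],
       [-0.99192029,  0.0107024 , -0.12641043],
       [ 0.12656648,  0.01543448, -0.99183804]]), 't': array([0.0908703 , 0.58734856, 1.06288649])}
side {'fx': 388.0122617447349, 'fy': 388.0122617447349, 'cx': 258.96530901903895, 'cy': 193.78908898299528, 'R': array([[ 0.93681587, -0.3498174 ,  0.0019534 ],
       [-0.21213202, -0.57251497, -0.7919764 ],
       [ 0.27816548,  0.74152168, -0.61054858]]), 't': array([-0.54113567,  0.26904949,  0.84691328])}
{'time_s': 0.1, 'q': array([ 9.44695477e-01,  1.81468252e-01,  1.60788078e+00, -1.22626140e-05,
        1.35379309e+00, -2.06290600e-01]), 'dq': array([-0.00115717, -0.00099941,  0.00047735, -0.00095492, -0.00092393,
        0.00011663]), 'joint_efforts': array([ 5.20567919e-04, -4.45873868e+01, -3.52239382e+01, -3.45784283e-04,
        4.11417423e-03, -4.33700086e-05]), 'eef_pos': array([0.23405712, 0.52467991, 0.23048655]), 'eef_rot': array([-3.07737823e-04,  2.08365750e-01,  9.78050671e-01, -7.11019777e-04]), 'wrist_force': array([ 0.19146437, -0.26413856, -0.25494034]), 'torque': array([-0.01058406,  0.02167807, -0.00719782]), 'grasp_force': 0.0, 'opening': 1.0002450158105667}
```

View pics/top0.png

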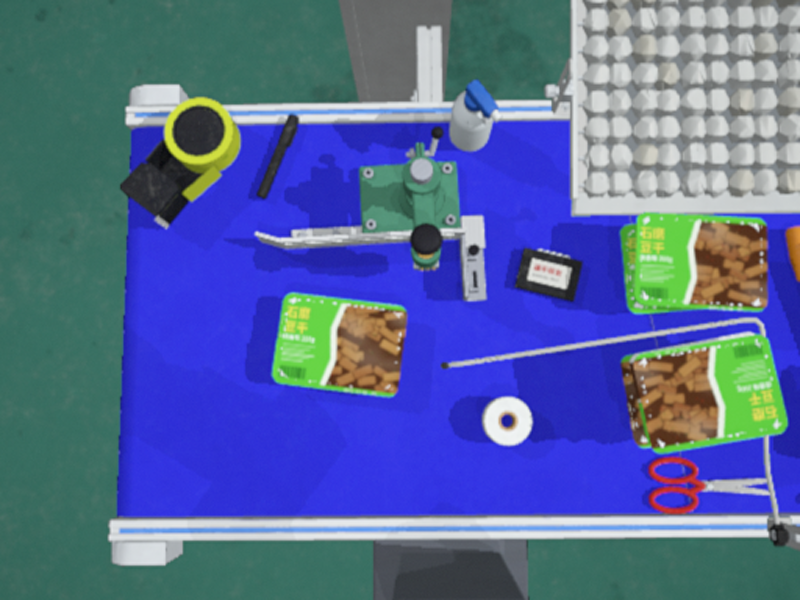

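View pics/side0.png

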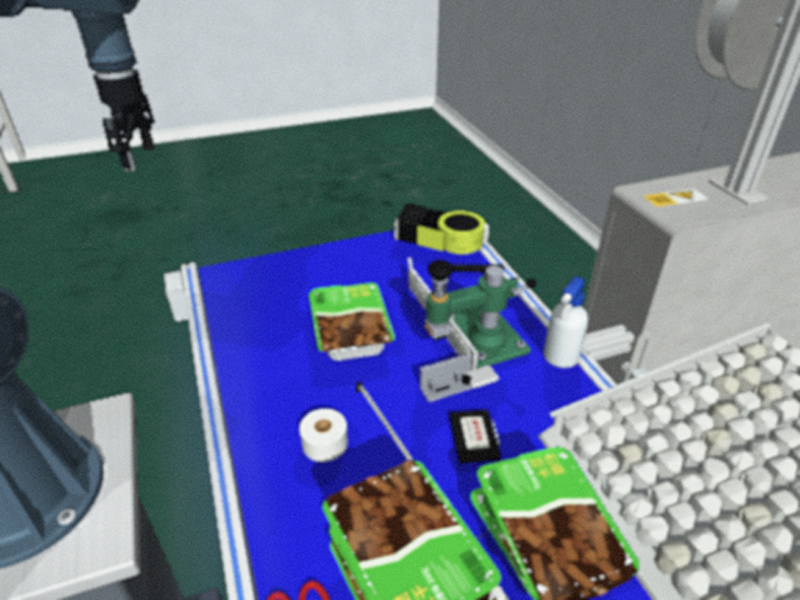

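The top view shows the tray at about (340,345), the knob at (426,240), the end stop at (474,260), the fence running from (265,240) to (460,235), the ink pad at (548,275) and the label roll at (508,421). There's also a thin rod with its tip at (445,365). The side view shows the rod tip at (360,387). I'll enlarge both.

```bash
python3 - <<'E'
import cv2
from bench import *
a=camera("top")[120:270,150:350]; cv2.imwrite("pics/topc.png",cv2.resize(a,(800,600),interpolation=cv2.INTER_CUBIC))
a=camera("side")[155:275,190:350]; cv2.imwrite("pics/sidec.png",cv2.resize(a,(800,600),interpolation=cv2.INTER_CUBIC))
E
```

```text
(no output)
```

View pics/topc.png

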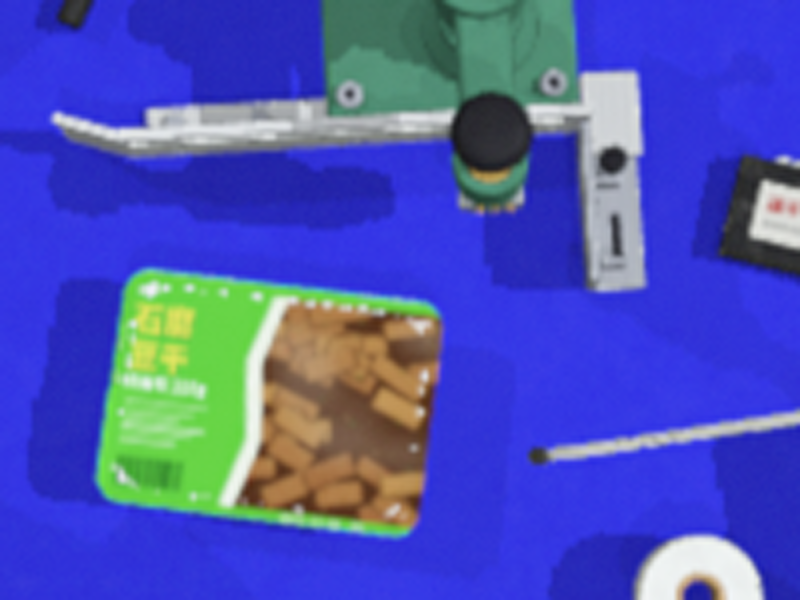

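View pics/sidec.png

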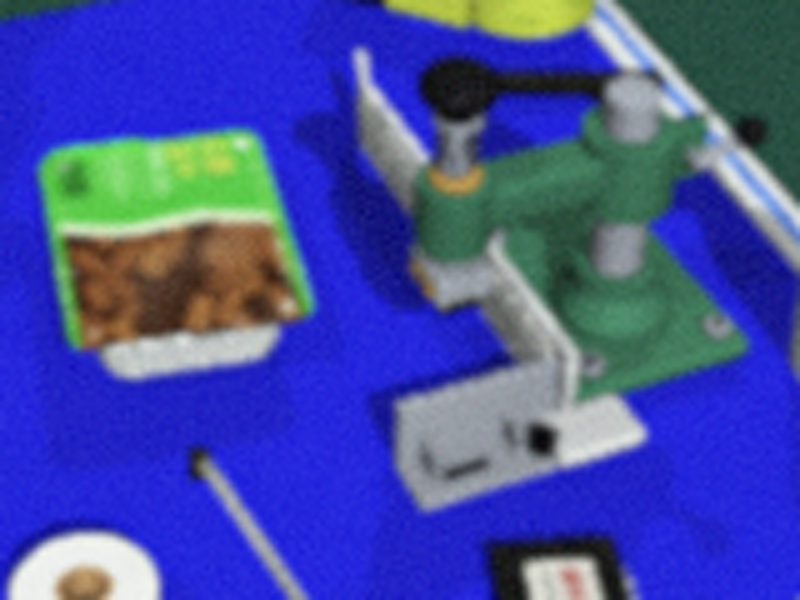

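The crops give these pixel positions:

| Item | Top crop | Side crop |
|---|---|---|
| Tray corners | (126,266), (445,302), (415,540), (94,499) | – |
| Knob | (492,130) | (460,82) |
| Stop end | (589,289) | (397,400) |
| Fence end | (121,134) | (362,85) |
| Rod tip | (538,456) | (198,463) |

```bash
cat > h.py <<'E'
import numpy as np
from bench import *
def ray(n,p):
    c=calibration(n);R=np.array(c["R"]);t=np.array(c["t"])
    return -R.T@t, R.T@np.array([(p[0]-c["cx"])/c["fx"],(p[1]-c["cy"])/c["fy"],1])
def atz(n,p,z):
    o,d=ray(n,p);return o+d*(z-o[2])/d[2]
def tri(p,q):
    A=[];b=[]
    for n,u in(("top",p),("side",q)):
        o,d=ray(n,u);d/=np.linalg.norm(d);P=np.eye(3)-np.outer(d,d);A.append(P);b.append(P@o)
    x=np.linalg.solve(sum(A),sum(b));return x
T=lambda x,y:(150+x/4,120+y/4)
S=lambda x,y:(190+x/5,155+y/5)
E
python3 - <<'E'
from h import *
np.set_printoptions(precision=4,suppress=True)
c=np.array([atz("top",T(*p),.040) for p in((126,266),(445,302),(415,540),(94,499))]);print(c,c.mean(0))
u=(c[0]+c[3]-c[1]-c[2])/2;print("tray y ang",np.degrees(np.arctan2(u[1],u[0])),np.linalg.norm(u),np.linalg.norm(c[0]+c[1]-c[2]-c[3])/2)
print("cam",ray("top",(0,0))[0])
K=atz("top",T(492,130),.197);print("knob",K,atz("side",S(460,75),.2),tri(T(492,130),S(460,80)))
St=atz("top",T(589,289),.047);print("stop",St,atz("side",S(397,400),.047))
F=atz("top",T(121,134),.05);Co=atz("top",T(578,118),.05);print("fence",F,Co,atz("side",S(362,85),.05))
print("rod",tri(T(538,456),S(198,463)))
print("roll",atz("top",(508*.64,421*.64),.04),"pad",atz("top",(548*.64,275*.64),.015))
# fit coder pose from top points + side
from scipy.optimize import least_squares
loc=np.array([[-.036,.052],[-.092,0],[0,.262]])
obs=np.array([K[:2],St[:2],F[:2]])
def f(v):
    a=v[2];R=np.array([[np.cos(a),-np.sin(a)],[np.sin(a),np.cos(a)]]);return ((loc@R.T+v[:2])-obs).ravel()
r=least_squares(f,[.6,0,0]);print(r.x,r.fun)
E
```

```text
[[0.6142 0.2651 0.04  ]
 [0.5914 0.0828 0.04  ]
 [0.4571 0.1008 0.04  ]
 [0.4816 0.2816 0.04  ]] [0.5361 0.1826 0.04  ]
tray y ang 82.58163009815154 0.18305023032820267 0.1345316062404834
cam [0.4489 0.0682 1.13  ]
knob [0.656  0.0568 0.197 ] [0.6563 0.0513 0.2   ] [0.6578 0.0565 0.1932]
stop [0.597  0.0013 0.047 ] [ 0.6051 -0.002   0.047 ]
fence [0.689  0.2671 0.05  ] [0.6951 0.0059 0.05  ] [0.6875 0.2641 0.05  ]
rod [0.5063 0.0299 0.0061]
roll [ 0.4238 -0.058   0.04  ] pad [ 0.6383 -0.126   0.015 ]
[0.6909 0.0041 0.0081] [-0.0016 -0.001   0.0018  0.002  -0.0002 -0.001 ]
```

Request:
servo_tool(commands="0 0 -0.145 0 0 0 1;0 0 -0.145 0 0 0 1;0 0 -0.1455 0 0 0 1;0 0 0 -30 -50 0 1;0 0 0 -30 -50 0 1")

```text
time_s: 0.82
eef_pos: [0.296, 0.4251, 0.231]
eef_rot: [-0.0, -0.009, 1.0, -0.0]
wrist_force: [1.7, -0.6, -0.4]
opening: 1.001
grasp_force: 0.0
```

Request:
servo_tool(commands="0 0 0 -30 -50 0 1;0 0 0 -30 -50 10 1;0 0 0 -30 -50 20 1;0 0 0 -30 -50 20 1;0 0 0 0 -40 20 1")

```text
time_s: 1.45
eef_pos: [0.4214, 0.1857, 0.161]
eef_rot: [0.001, -0.007, 1.0, -0.0]
wrist_force: [1.4, -0.0, 0.6]
opening: 1.001
grasp_force: 0.0
```

Request:
servo_tool(commands="0 0 0 0 0 50 1;0 0 0 0 0 50 1;0 0 0 0 0 40 1;0 0 0 0 0 15 1;0 0 0 0 0 0 1")

```text
time_s: 2.08
eef_pos: [0.4192, 0.1879, 0.0059]
eef_rot: [-0.001, -0.008, 1.0, -0.0]
wrist_force: [-0.1, -0.2, 0.5]
opening: 0.997
grasp_force: 0.0
```

Request:
servo_tool(commands="0 0 0 -8 0 0 1;0 0 0 -8 0 0 1;0 0 0 -8 0 0 1;0 0 0 -8 0 0 1;0 0 0 -8 0 0 1")

```text
time_s: 2.7
eef_pos: [0.4597, 0.1885, 0.0062]
eef_rot: [-0.001, -0.008, 1.0, -0.0]
wrist_force: [-2.6, -0.7, 1.8]
opening: 0.999
grasp_force: 0.9
```

Request:
servo_tool(commands="0 0 0 -8 0 0 1;0 0 0 -8 0 0 1;0 0 0 -8 0 0 1;0 0 0 -8 0 0 1;0 0 0 -8 0 0 1")

```text
time_s: 3.32
eef_pos: [0.5001, 0.1893, 0.0062]
eef_rot: [-0.0, -0.008, 1.0, 0.0]
wrist_force: [-1.1, 0.4, -1.0]
opening: 1.001
grasp_force: 0.7
```

Request:
servo_tool(commands="0 0 0 -8 0 0 1;0 0 0 -8 0 0 1;0 0 0 -8 0 0 1;0 0 0 -5 0 0 1;0 0 0 0 0 0 1")

```text
time_s: 3.95
eef_pos: [0.5294, 0.1897, 0.0065]
eef_rot: [0.001, -0.008, 1.0, 0.0]
wrist_force: [-0.1, -1.1, -0.8]
opening: 0.998
grasp_force: 0.0
```

```bash
python3 - <<'E'
import cv2
from bench import *
a=camera("top")[120:270,150:350]; cv2.imwrite("pics/topd.png",cv2.resize(a,(800,600),interpolation=cv2.INTER_CUBIC))
E
```

```text
(no output)
```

View pics/topd.png

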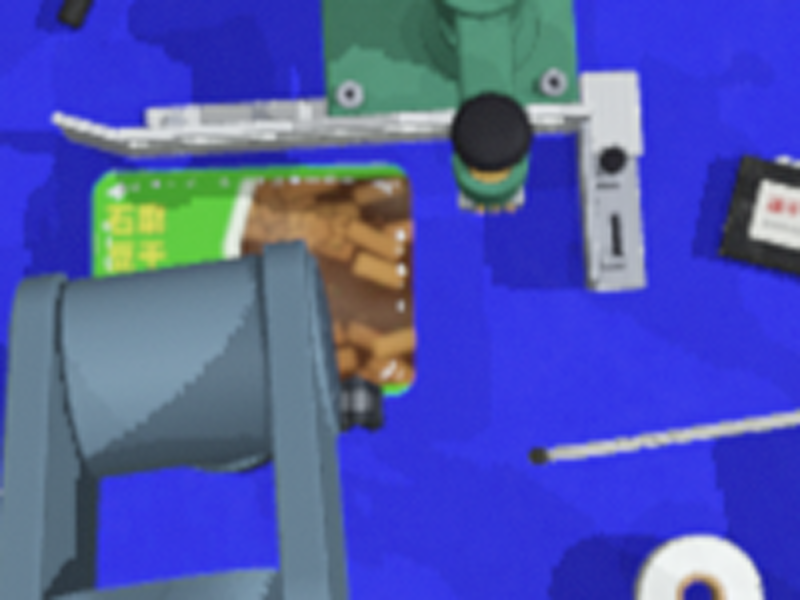

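The tray is square-on and a little short of the fence, with its corners at about (93,172), (413,166) and (414,392).

Request:
servo_tool(commands="0 0 0 10 0 0 1;0 0 0 20 0 0 1;0 0 0 10 0 -50 1;0 0 0 0 0 -50 1;0 0 0 0 0 -20 1")

```text
time_s: 4.62
eef_pos: [0.4896, 0.1894, 0.1296]
eef_rot: [0.003, -0.008, 1.0, 0.0]
wrist_force: [0.2, -0.7, -1.0]
opening: 0.995
grasp_force: 0.0
```

```bash
python3 - <<'E'
from h import *
import cv2
for p in((93,172),(413,166),(414,392)):print(atz("top",T(*p),.04))
for p in((135,155),(450,141),(583,135)):print("fence base",atz("top",T(*p),0))
print(get_obs()["q"])
a=camera("top")[120:270,150:350]; cv2.imwrite("pics/tope.png",cv2.resize(a,(800,600),interpolation=cv2.INTER_CUBIC))
E
```

```text
[0.66908766 0.28480077 0.04      ]
[0.67038272 0.10048684 0.04      ]
[0.5402502  0.10081004 0.04      ]
fence base [0.68719917 0.26773181 0.        ]
fence base [0.69341398 0.07950258 0.        ]
fence base [6.96085158e-01 2.34397861e-04 0.00000000e+00]
[ 1.42880612e-01  1.84219693e-01  1.82460310e+00  1.82629411e-05
  1.12766630e+00 -1.44404372e+00]
```

Request:
servo_tool(commands="0 0 0 -38 50 0 1;0 0 0 -38 50 0 1;0 0 0 -38 50 0 1;0 0 0.1736 0 0 0 1;0 0 0.1736 0 0 0 1")

```text
time_s: 5.3
eef_pos: [0.5986, 0.3406, 0.1238]
eef_rot: [-0.001, 0.167, 0.986, -0.001]
wrist_force: [0.1, -1.2, -0.2]
opening: 1.0
grasp_force: 0.0
```

Request:
servo_tool(commands="0 0 0.1736 0 0 0 1;0 0 0.1736 0 0 0 1;0 0 0.1736 0 0 0 1;0 0 0.1736 0 0 0 1;0 0 0.1736 0 0 0 1")

```text
time_s: 5.92
eef_pos: [0.5986, 0.3399, 0.1249]
eef_rot: [-0.001, 0.567, 0.824, -0.001]
wrist_force: [-0.5, -0.4, 0.8]
opening: 1.001
grasp_force: 0.0
```

Request:
servo_tool(commands="0 0 0.1736 0 0 0 1;0 0 0.1736 0 0 0 1;0 0 0 0 0 50 1;0 0 0 0 0 50 1;0 0 0 0 0 0 1")

```text
time_s: 6.55
eef_pos: [0.5945, 0.3383, 0.02]
eef_rot: [-0.003, 0.698, 0.716, -0.005]
wrist_force: [-0.1, 0.4, 0.5]
opening: 1.004
grasp_force: 0.0
```

Request:
servo_tool(commands="0 0 0 0 10 14 1;0 0 0 -15 0 0 1;0 0 0 -13 0 0 1;0 0 0 -10 0 0 1;0 0 0 -8 0 0 1")

```text
time_s: 7.18
eef_pos: [0.6113, 0.2934, 0.0131]
eef_rot: [0.0, 0.699, 0.715, 0.0]
wrist_force: [0.3, -0.8, -0.6]
opening: 1.002
grasp_force: 0.0
```

Request:
servo_tool(commands="0 0 0 -8 0 0 1;0 0 0 -8 0 0 1;0 0 0 -8 0 0 1;0 0 0 -8 0 0 1;0 0 0 -8 0 0 1")

```text
time_s: 7.8
eef_pos: [0.612, 0.254, 0.0124]
eef_rot: [0.0, 0.699, 0.716, 0.0]
wrist_force: [0.3, 3.2, 2.4]
opening: 0.998
grasp_force: 1.4
```

Request:
servo_tool(commands="0 0 0 -8 0 0 1;0 0 0 -8 0 0 1;0 0 0 -8 0 0 1;0 0 0 -8 0 0 1;0 0 0 -4 0 0 1")

```text
time_s: 8.43
eef_pos: [0.6126, 0.2177, 0.0122]
eef_rot: [-0.0, 0.699, 0.715, -0.0]
wrist_force: [-0.4, 2.6, 0.6]
opening: 0.997
grasp_force: 1.3
```

Request:
servo_tool(commands="0 0 0 -4 0 0 1;0 0 0 -4 0 0 1;0 0 0 -4 0 0 1;0 0 0 -3 0 0 1;0 0 0 0 0 0 1")

```text
time_s: 9.05
eef_pos: [0.613, 0.2029, 0.0122]
eef_rot: [0.0, 0.699, 0.716, -0.0]
wrist_force: [-0.1, 0.9, 0.2]
opening: 0.997
grasp_force: 0.4
```

Request:
servo_tool(commands="0 0 0 -2 0 0 1;0 0 0 -2 0 0 1;0 0 0 -1 0 0 1")

```text
time_s: 9.43
eef_pos: [0.6131, 0.1983, 0.0122]
eef_rot: [-0.0, 0.699, 0.716, -0.0]
wrist_force: [1.1, 2.3, 0.4]
opening: 0.998
grasp_force: 1.1
```

Request:
servo_tool(commands="0 0 0 -1 0 0 1;0 0 0 -1 0 0 1;0 0 0 -1 0 0 1")

```text
time_s: 9.8
eef_pos: [0.6132, 0.1953, 0.0122]
eef_rot: [-0.0, 0.699, 0.716, -0.0]
wrist_force: [-0.6, 1.9, 0.5]
opening: 1.004
grasp_force: 1.0
```

Request:
servo_tool(commands="0 0 0 -1 0 0 1;0 0 0 -1 0 0 1")

```text
time_s: 10.05
eef_pos: [0.6132, 0.1933, 0.0122]
eef_rot: [-0.0, 0.699, 0.716, -0.0]
wrist_force: [0.4, 1.2, 0.9]
opening: 0.997
grasp_force: 1.0
```

Request:
servo_tool(commands="0 0 0 -1 0 0 1;0 0 0 -1 0 0 1;0 0 0 -1 0 0 1")

```text
time_s: 10.42
eef_pos: [0.6133, 0.1904, 0.0122]
eef_rot: [-0.0, 0.699, 0.716, 0.0]
wrist_force: [-0.2, 4.2, -0.2]
opening: 0.999
grasp_force: 2.1
```

Request:
servo_tool(commands="0 0 0 15 0 0 1;0 0 0 10 0 -30 1;0 0 0 0 0 -50 0;0 0 0 0 -50 -30 0;0 0 0 0 -50 0 0")

```text
time_s: 11.05
eef_pos: [0.514, 0.2138, 0.1255]
eef_rot: [0.002, 0.698, 0.716, 0.002]
wrist_force: [0.5, -0.0, 0.3]
opening: 0.376
grasp_force: 0.0
```

Request:
servo_tool(commands="0 0 0 -50 -18 0 0;0 0 0 -50 0 0 0;0 0 0 -14 0 50 0;0 0 0 0 0 50 0;0 0 0 0 0 0 0")

```text
time_s: 11.68
eef_pos: [0.4937, 0.0988, 0.0189]
eef_rot: [-0.003, 0.699, 0.715, -0.003]
wrist_force: [-0.2, -0.6, 0.2]
opening: 0.002
grasp_force: 0.0
```

```bash
python3 - <<'E'
from h import *
import cv2
o=get_obs();print(o["opening"],o["eef_pos"])
a=camera("top")[120:270,150:350]; cv2.imwrite("pics/topf.png",cv2.resize(a,(800,600),interpolation=cv2.INTER_CUBIC))
E
```

```text
0.002227550660465373 [0.49365823 0.09877484 0.01890542]
```

View pics/topf.png

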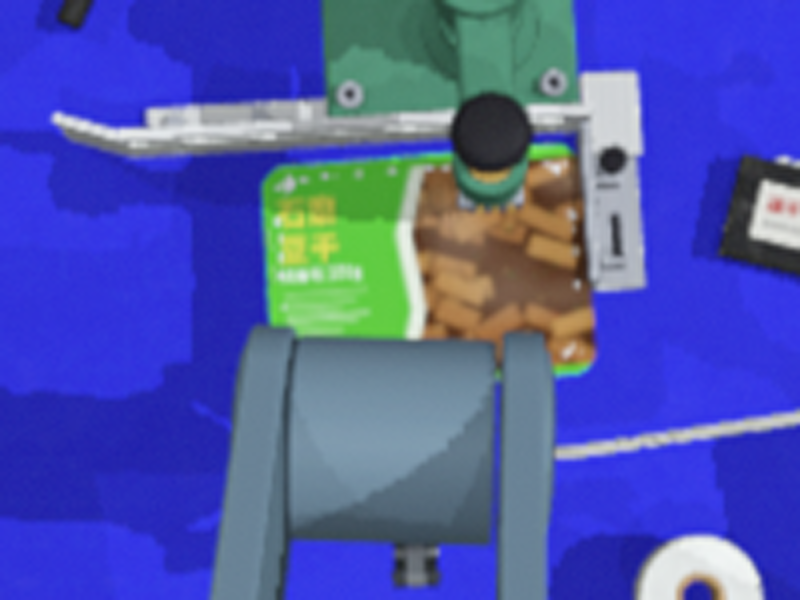

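The tray is at the stop (right edge about 590) with a small gap to the fence. Next I push it towards the fence with the shut fingers.

Request:
servo_tool(commands="0 0 0 0 12 0 0;0 0 0 0 10 0 0;0 0 0 0 6 0 0;0 0 0 0 4 0 0;0 0 0 0 4 0 0")

```text
time_s: 12.35
eef_pos: [0.5334, 0.0995, 0.0223]
eef_rot: [-0.0, 0.699, 0.716, -0.0]
wrist_force: [-3.8, 0.8, 1.5]
opening: -0.002
grasp_force: 1.8
```

Request:
servo_tool(commands="0 0 0 0 3 0 0;0 0 0 0 3 0 0;0 0 0 0 2 0 0;0 0 0 0 2 0 0")

```text
time_s: 12.85
eef_pos: [0.5434, 0.0997, 0.0221]
eef_rot: [-0.0, 0.699, 0.716, -0.0]
wrist_force: [-2.7, 1.3, -0.2]
opening: 0.0
grasp_force: 1.1
```

Request:
servo_tool(commands="0 0 0 0 1.5 0 0;0 0 0 0 1.5 0 0")

```text
time_s: 13.1
eef_pos: [0.5465, 0.0998, 0.0222]
eef_rot: [-0.0, 0.699, 0.716, -0.0]
wrist_force: [-2.3, 1.2, -1.1]
opening: 0.004
grasp_force: 1.0
```

Request:
servo_tool(commands="0 0 0 0 1.5 0 0;0 0 0 0 1 0 0")

```text
time_s: 13.35
eef_pos: [0.5478, 0.1, 0.022]
eef_rot: [-0.001, 0.698, 0.716, -0.001]
wrist_force: [-8.1, 2.3, 3.2]
opening: -0.003
grasp_force: 3.9
```

Request:
servo_tool(commands="0 0 0 0 1 0 0;0 0 0 0 1 0 0")

```text
time_s: 13.6
eef_pos: [0.5481, 0.1002, 0.0218]
eef_rot: [-0.002, 0.698, 0.716, -0.002]
wrist_force: [-14.4, 2.1, 8.8]
opening: -0.003
grasp_force: 6.9
```

Request:
servo_tool(commands="0 0 0 0 1 0 0;0 0 0 0 0.5 0 0")

```text
time_s: 13.85
eef_pos: [0.5483, 0.1003, 0.0217]
eef_rot: [-0.003, 0.698, 0.716, -0.003]
wrist_force: [-18.1, 1.9, 13.2]
opening: -0.001
grasp_force: 9.1
```

Request:
servo_tool(commands="0 0 0 0 -10 0 0;0 0 0 0 -12 0 0;0 0 0 0 0 -50 0;0 0 0 30 0 -50 0;0 0 0 60 0 0 0")

```text
time_s: 14.48
eef_pos: [0.5328, 0.189, 0.1279]
eef_rot: [0.004, 0.7, 0.714, 0.004]
wrist_force: [1.3, 0.6, -0.5]
opening: 0.001
grasp_force: 0.0
```

Request:
servo_tool(commands="0 0 0 45 50 0 0;0 0 0 0 48 0 0;0 0 0 0 0 50 0;0 0 0 0 0 50 0;0 0 0 0 0 0 0")

```text
time_s: 15.1
eef_pos: [0.6176, 0.2324, 0.0174]
eef_rot: [-0.003, 0.699, 0.715, -0.004]
wrist_force: [-1.2, 0.1, 0.0]
opening: -0.005
grasp_force: 0.0
```

Request:
servo_tool(commands="0 0 0 -15 0 0 0;0 0 0 -12 0 0 0;0 0 0 -6 0 0 0;0 0 0 -4 0 0 0;0 0 0 -2 0 0 0")

```text
time_s: 15.72
eef_pos: [0.6229, 0.1942, 0.0227]
eef_rot: [0.0, 0.699, 0.715, 0.0]
wrist_force: [-1.4, 0.8, -0.5]
opening: -0.004
grasp_force: 0.0
```

Request:
servo_tool(commands="0 0 0 -1.5 0 0 0;0 0 0 -1.5 0 0 0;0 0 0 -1 0 0 0")

```text
time_s: 16.1
eef_pos: [0.6226, 0.1926, 0.0224]
eef_rot: [-0.001, 0.698, 0.716, 0.001]
wrist_force: [-0.2, 10.1, 1.2]
opening: 0.001
grasp_force: 5.0
```

Request:
servo_tool(commands="0 0 0 -1 0 0 0;0 0 0 -1 0 0 0")

```text
time_s: 16.35
eef_pos: [0.6224, 0.1923, 0.0225]
eef_rot: [-0.002, 0.698, 0.716, 0.002]
wrist_force: [-0.7, 15.8, 0.9]
opening: 0.002
grasp_force: 8.1
```

Request:
servo_tool(commands="0 0 0 -1 0 0 0;0 0 0 -0.5 0 0 0")

```text
time_s: 16.6
eef_pos: [0.6222, 0.1922, 0.0225]
eef_rot: [-0.002, 0.698, 0.716, 0.003]
wrist_force: [-0.6, 19.7, 0.6]
opening: 0.002
grasp_force: 10.0
```

Request:
servo_tool(commands="0 0 0 10 0 0 0;0 0 0 15 0 -10 0;0 0 0 0 0 -60 0;0 0 0 0 0 -60 0;0 0 0 0 0 -60 0")

```text
time_s: 17.23
eef_pos: [0.6222, 0.2122, 0.2149]
eef_rot: [0.0, 0.699, 0.716, 0.0]
wrist_force: [0.8, -0.4, -0.8]
opening: 0.003
grasp_force: 0.0
```

```bash
python3 - <<'E'
from h import *
import cv2
o=get_obs();print(o["eef_pos"])
a=camera("top")[120:270,150:350]; cv2.imwrite("pics/topg.png",cv2.resize(a,(800,600),interpolation=cv2.INTER_CUBIC))
E
```

```text
[0.62218967 0.21217651 0.2149109 ]
```

View pics/topg.png

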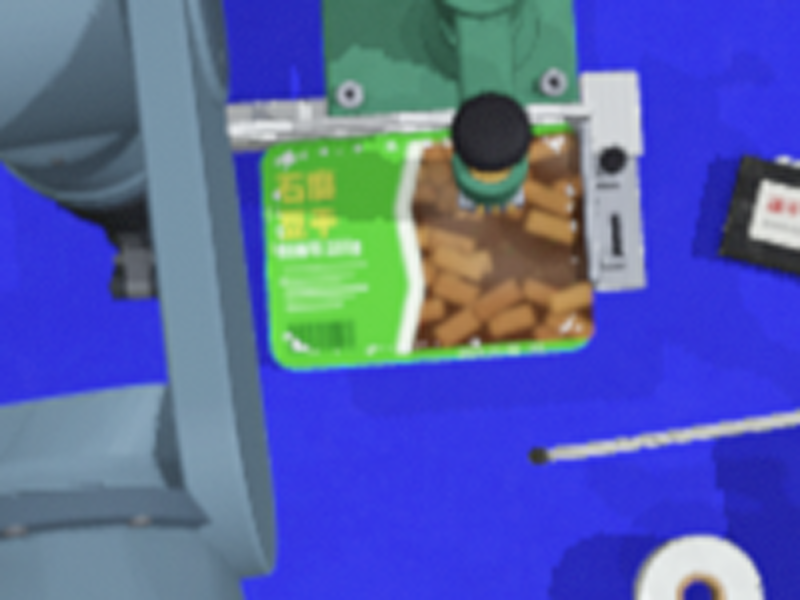

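The tray is flush with the fence and against the stop. Next is the knob.

Request:
servo_tool(commands="0 0 0 0 0 -40 0;0 0 0 -40 8 0 0;0 0 0 -40 8 0 0;0 0 0 -40 8 0 0;0 0 0 -37 7 0 0")

```text
time_s: 17.9
eef_pos: [0.6574, 0.0545, 0.2528]
eef_rot: [0.0, 0.699, 0.715, 0.0]
wrist_force: [0.4, -0.3, -0.9]
opening: -0.004
grasp_force: 0.0
```

Request:
servo_tool(commands="0 0 0 0 0 0 0;0 0 0 0 0 20 0;0 0 0 0 0 20 0;0 0 0 0 0 4 0;0 0 0 0 0 0 0")

```text
time_s: 18.52
eef_pos: [0.6566, 0.0564, 0.2074]
eef_rot: [-0.001, 0.698, 0.716, -0.001]
wrist_force: [0.2, -0.0, 0.5]
opening: -0.004
grasp_force: 0.0
```

Request:
servo_tool(commands="0 0 0 0 0 5 0;0 0 0 0 0 4 0;0 0 0 0 0 4 0;0 0 0 0 0 4 0;0 0 0 0 0 3 0")

```text
time_s: 19.15
eef_pos: [0.6576, 0.0558, 0.189]
eef_rot: [0.001, 0.699, 0.716, 0.001]
wrist_force: [-1.2, -0.0, 5.5]
opening: 0.002
grasp_force: 3.1
```

Request:
servo_tool(commands="0 0 0 0 0 2 0;0 0 0 0 0 2 0;0 0 0 0 0 2 0;0 0 0 0 0 1 0")

```text
time_s: 19.65
eef_pos: [0.6577, 0.0558, 0.1831]
eef_rot: [0.001, 0.698, 0.716, 0.001]
wrist_force: [-3.2, 1.9, 11.3]
opening: -0.0
grasp_force: 5.9
```

Request:
servo_tool(commands="0 0 0 0 0 2 0;0 0 0 0 0 2 0;0 0 0 0 0 1.5 0;0 0 0 0 0 1 0;0 0 0 0 0 0 0")

```text
time_s: 20.27
eef_pos: [0.6578, 0.0558, 0.1782]
eef_rot: [0.001, 0.698, 0.716, 0.001]
wrist_force: [-7.1, 0.5, 18.6]
opening: 0.002
grasp_force: 9.1
```

Request:
servo_tool(commands="0 0 0 0 0 0.5 0;0 0 0 0 0 0 0;0 0 0 0 0 0 0")

```text
time_s: 20.65
eef_pos: [0.6578, 0.0558, 0.178]
eef_rot: [0.001, 0.698, 0.716, 0.001]
wrist_force: [-7.5, 2.1, 19.4]
opening: 0.003
grasp_force: 9.7
```

At the stop (0.178 m, 19 N). Now I release.

Request:
servo_tool(commands="0 0 0 0 0 -5 0;0 0 0 0 0 -8 0;0 0 0 0 0 -12 0;0 0 0 0 0 -30 0;0 0 0 0 0 -40 0")

```text
time_s: 21.28
eef_pos: [0.6558, 0.0555, 0.2681]
eef_rot: [-0.002, 0.699, 0.715, -0.002]
wrist_force: [0.5, -0.4, -0.6]
opening: -0.002
grasp_force: 0.0
```

Request:
servo_tool(commands="0 0 0 50 0 0 0;0 0 0 50 0 0 0;0 0 0 50 0 0 0;0 0 0 30 0 0 0;0 0 0 0 0 0 0")

```text
time_s: 21.9
eef_pos: [0.6518, 0.2378, 0.2682]
eef_rot: [-0.001, 0.697, 0.717, -0.001]
wrist_force: [0.6, -1.4, -1.0]
opening: -0.0
grasp_force: 0.0
```

```bash
python3 - <<'E'
from h import *
import cv2
o=get_obs();print(o["eef_pos"],o["wrist_force"])
a=camera("top")[120:270,150:350]; b=camera("side")[155:275,190:350]
cv2.imwrite("pics/end.png",np.hstack([cv2.resize(a,(400,300)),cv2.resize(b,(400,300))]))
E
```

```text
[0.65177357 0.23780092 0.26823096] [ 0.6155955  -1.41162022 -1.03835663]
```

View pics/end.png

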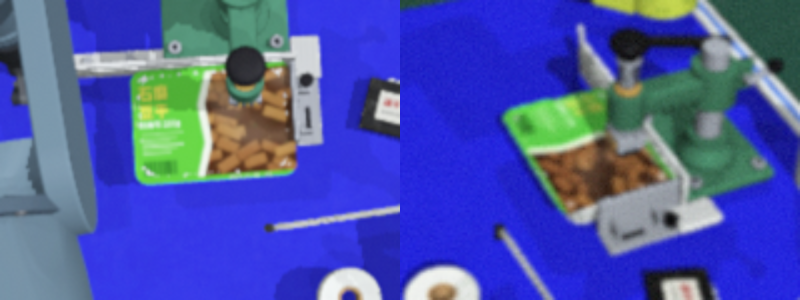

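The tray is still home, the knob at (246,65) is back up, and the ink pad and label roll haven't moved.

```bash
python3 -c "
from bench import *
print(hand_in())"
```

```text
the job is handed in; nothing more can be done
None
```

The tray was slid home against the fence and end stop, the knob was pressed to its stop (about 19 N) and sprang back up, and I handed the job in at about 22 s; no verdict came back.

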